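# Peel the oily top tray with the tool holder off its stack and hold it out at the lathe

### The arm

A 6-joint arm with a two-finger parallel gripper is mounted at the origin on the work surface. World frame = base frame: x ahead of the robot, y to its left, z up, the work surface at z = 0. Lengths are in m, angles in degrees, forces in N, time in s.
With the tool pointing down it reaches from about 0.25 to 0.725 m from the base axis. Payload 9.7 kg.
Tool frame: the origin (TCP) lies between the finger pads; the fingertips stand 11 mm ahead of it and the grasp point (between the pads) lies 8 mm behind it; y points along the fingers, x is the direction in which the jaws open and shut, and the axes are right-handed (so a half turn about y gives the same grasp; the last joint's range is limited). The gripper opens to 85 mm and grips with 20 to 120 N. Pads are 22 mm wide; open, the fingers measure 114 mm over their backs; the gripper's body (76 mm by 85 mm) begins 54 mm behind the grasp point. The pads swing forward as they close: fully open they stand 13 mm farther back than shut.
Start: joints at [74.37, 4.979, 10.078, 95.1, 0, 90], TCP at [0.148, 0.53, 0.242] pointing down, gripper open.
Joint ranges: [-179.16, 179.16], [-48.56, 103.87], [-65.8, 70.77], [-126.05, 130.52], [-82.76, 87.17], [-180, 180]. Speed limits (degrees/s): [127.2, 127.2, 147.25, 180, 180, 180].

### API

Orientations are given as [roll, pitch, yaw] about the fixed x, y, z axes, in that order (R = Rz(yaw) Ry(pitch) Rx(roll)).
In Python, from workcell import bot, vision gives the robot as it stands. The module is installed in compiled form; this text tells all that it offers.
- The arm moves only by the shell command python3 -m crank 'ROWS' [OPENING] [FORCE]. ROWS is text: rows parted by semicolons, each of 6 numbers parted by spaces: the shift along the tool's x, y, z in m, then the turn, a rotation vector about the tool's x, y, z in rad. A call has 1 to 8 rows; each row is the pose to reach, as a shift and turn from the pose commanded when the call began, along the tool's axes at that moment; what a row does not reach only later rows make up. A row lasts 1/10 s, in which the tool goes at most 50 mm and 8.59 degrees, less where a joint would pass 70% of its speed; a pose out of reach is approached as far as the arm can. A call with a gripper value outside its range is refused whole. OPENING is the gripper's target within -1 to 1 (shut at 1, half-way at 0, fully open at -1), set as the call begins (- or left out, the last holds). The fingers move at their own pace and stop on an object; FORCE is the grip in N (left out, the last holds). Time passes only in rows, so rows that repeat a pose let the fingers close. It gives the time, the measured TCP pose, the force and the opening at its end, in the units of the state.
- bot.get_obs(): the state, without advancing time (a new reading comes with each control period).
- vision.camera(name): name is "scene" or "top" or "wrist"; returns the picture (400x640x3 uint8, red, green, blue); there is no depth.
- vision.get_calibration(name): a dict with "fx", "fy", "cx", "cy" (pixels), "rvec" (rotation vector, rad) and "tvec" (3), from world to camera coordinates, as OpenCV has them. Camera axes: x right, y down, z forward; pixel columns grow to the right and rows downward; lengths in m; the calibration is good to about 2 mm. A picture is of the moment at which its call begins: read the wrist's pose just before it. get_calibration takes no time and is no camera call; for the wrist camera it gives the pose at the moment of the call.
- bot.job_done(): hands the job in, once; it reports no verdict.
The state is a dict: "time": time; "q": joint angles; "qd": joint speeds; "joint_efforts": joint torques, N m; "ee_pos": TCP position; "tcp_rot": TCP orientation; "wrist_force": force on the tool from outside, world axes, zero at the start; "torque": the same for the moment, N m; "opening": finger opening in m.
Only numpy, scipy, OpenCV 4.12 (cv2) and the standard library are available. Lean on these libraries where they do the work, as an engineer would, in place of code of your own. Each camera call takes 0.05 s, during which the arm holds its last target. There are 200 camera calls.

### The job

Two stacks of nested steel parts trays stand on the bench, each top tray stuck in the next by a film of old oil. Take hold of a corner of the top tray that has the tool holder lying in it and peel it out by lifting that corner while the diagonally opposite corner still sits down in the stack, so that the tray below stays in its place; leave the other stack and the loose things on the bench as they are. Then hold the tray out level above the T-slotted end of the lathe's cross-slide, its underside clear of the top of the tool post by no more than a hand's breadth, with the tool holder still in it, and finish while holding it there.

Things in the scene. Friction and masses are not known exactly. Their poses are not given: they have to be found in the camera images.
- holder: small lathe tool holder: a blackened steel block 50 x 30 x 30 mm with a slot along one side, in which a bright square steel tool bit 84 mm long is clamped under three screws; 0.1 to 0.2 kg. It lies in one of the two top trays. Origin: centre of the underside, z up, x along the bit.
- backplate: round blackened steel chuck backplate, 76 mm across and 12 mm thick with a hub 38 mm across reaching 26 mm high; 0.1 to 0.2 kg. It lies in the other top tray. Origin: centre of the underside.
- tray_a: top tray of the left (+y) stack: pressed steel, 190 x 140 mm over the rim, 36 mm high, 0.24 kg. Rolled rim 10 mm wide, 12 mm deep, upright sides; walls slope in to a floor 150 x 100 mm, 3 mm thick, with four studs 10 mm across, 17 mm high at (+-62, +-37) mm. Origin: centre of the underside, x along the long side (away from the robot at yaw 0), z up. Oil film: see under_a.
- under_a: middle tray of the left (+y) stack, like the top one, loose in a third on the bench. Origin: centre of its underside. The top tray sits 20 mm higher on its studs (rims flush, 8 mm apart). Gummed oil holds the top tray near its four corners, about 1 N each, until lifted about 9 mm there: pulled off level this tray tends to come along; opened from one corner they let go in turn.
- tray_a_near_right (a point): the near-right corner of tray_a: the outer corner of its rim at the rim's top, at (-95, -70, +36) mm in the tray's frame
- tray_a_near_left (a point): the near-left corner of tray_a: the outer corner of its rim at the rim's top, at (-95, +70, +36) mm in the tray's frame
- tray_a_far_right (a point): the far-right corner of tray_a: the outer corner of its rim at the rim's top, at (+95, -70, +36) mm in the tray's frame
- tray_a_far_left (a point): the far-left corner of tray_a: the outer corner of its rim at the rim's top, at (+95, +70, +36) mm in the tray's frame
- tray_b: top tray of the right (-y) stack: pressed steel, 190 x 140 mm over the rim, 36 mm high, 0.24 kg. Rolled rim 10 mm wide, 12 mm deep, upright sides; walls slope in to a floor 150 x 100 mm, 3 mm thick, with four studs 10 mm across, 17 mm high at (+-62, +-37) mm. Origin: centre of the underside, x along the long side (away from the robot at yaw 0), z up. Oil film: see under_b.
- under_b: middle tray of the right (-y) stack, like the top one, loose in a third on the bench. Origin: centre of its underside. The top tray sits 20 mm higher on its studs (rims flush, 8 mm apart). Gummed oil holds the top tray near its four corners, about 1 N each, until lifted about 9 mm there: pulled off level this tray tends to come along; opened from one corner they let go in turn.
- tray_b_near_right (a point): the near-right corner of tray_b: the outer corner of its rim at the rim's top, at (-95, -70, +36) mm in the tray's frame
- tray_b_near_left (a point): the near-left corner of tray_b: the outer corner of its rim at the rim's top, at (-95, +70, +36) mm in the tray's frame
- tray_b_far_right (a point): the far-right corner of tray_b: the outer corner of its rim at the rim's top, at (+95, -70, +36) mm in the tray's frame
- tray_b_far_left (a point): the far-left corner of tray_b: the outer corner of its rim at the rim's top, at (+95, +70, +36) mm in the tray's frame
- carriage: lathe carriage beyond the bench (fixed): grey saddle, bright cross-slide along x, 110 mm wide, top 95 mm above the bench. Its robot-side end is flat with three T-slots. 115 mm farther in x stand the top slide and the bare square tool post, 175 mm high above the bench (bolt 180 mm). Origin: at bench height under the centre of the T-slotted end.
- slide_end (a point): centre of the T-slotted end of the cross-slide, on its top face, 95 mm above the bench; the tray is to be held above this point
- bowl: turned wooden bowl, 104 mm across, 45 mm high, standing on the bench at the left; leave it alone. Origin: centre of the underside.
- screwdriver: screwdriver with a wooden handle, 210 mm long, lying on the bench at the right; leave it alone. Origin: middle of its length, at the underside, x along it.
- chuck_key: steel T-handled chuck key, 80 mm long with a 100 mm cross bar, lying on the bench at the left; leave it alone. Origin: at the working end, bench height, x along the shank to the cross bar.
Mind the look-alikes: they are no part of the job. What is shaped like the under_a but pink or red is not meant.

How it is judged (in metres and radians):
On the way:
1. the tray with the tool holder is gripped within 70 mm of one corner, that corner is 15 mm or more out of its nest and the diagonally opposite one still within 6 mm of its own (((x of holder in the frame of tray_a between -0.075 and 0.075 m and y of holder in the frame of tray_a between -0.05 and 0.05 m and z of holder in the frame of tray_a between -0.05 and 0.05 m and ((z of tray_a_near_right in the frame of under_a above 0.071 m and z of tray_a_far_left in the frame of under_a below 0.062 m and distance between the grasp point and tray_a_near_right below 0.07 m and contact force between the fingers and tray_a above 1 N) or (z of tray_a_near_left in the frame of under_a above 0.071 m and z of tray_a_far_right in the frame of under_a below 0.062 m and distance between the grasp point and tray_a_near_left below 0.07 m and contact force between the fingers and tray_a above 1 N) or (z of tray_a_far_right in the frame of under_a above 0.071 m and z of tray_a_near_left in the frame of under_a below 0.062 m and distance between the grasp point and tray_a_far_right below 0.07 m and contact force between the fingers and tray_a above 1 N) or (z of tray_a_far_left in the frame of under_a above 0.071 m and z of tray_a_near_right in the frame of under_a below 0.062 m and distance between the grasp point and tray_a_far_left below 0.07 m and contact force between the fingers and tray_a above 1 N))) or (x of holder in the frame of tray_b between -0.075 and 0.075 m and y of holder in the frame of tray_b between -0.05 and 0.05 m and z of holder in the frame of tray_b between -0.05 and 0.05 m and ((z of tray_b_near_right in the frame of under_b above 0.071 m and z of tray_b_far_left in the frame of under_b below 0.062 m and distance between the grasp point and tray_b_near_right below 0.07 m and contact force between the fingers and tray_b above 1 N) or (z of tray_b_near_left in the frame of under_b above 0.071 m and z of tray_b_far_right in the frame of under_b below 0.062 m and distance between the grasp point and tray_b_near_left below 0.07 m and contact force between the fingers and tray_b above 1 N) or (z of tray_b_far_right in the frame of under_b above 0.071 m and z of tray_b_near_left in the frame of under_b below 0.062 m and distance between the grasp point and tray_b_far_right below 0.07 m and contact force between the fingers and tray_b above 1 N) or (z of tray_b_far_left in the frame of under_b above 0.071 m and z of tray_b_near_right in the frame of under_b below 0.062 m and distance between the grasp point and tray_b_far_left below 0.07 m and contact force between the fingers and tray_b above 1 N))))), for 0.1 s.
At the end, for the whole second after the job is handed in: The right tray, holder in it, is held by the fingers alone, level within 0.15 rad, still, centred within 50 mm of the slide end, underside 180 to 300 mm above the bench; the tray beneath it is in its nest (raised under 5 mm, untouched) and it, the other stack and the backplate moved under 30 mm (((x of holder in the frame of tray_a between -0.075 and 0.075 m and y of holder in the frame of tray_a between -0.05 and 0.05 m and z of holder in the frame of tray_a between -0.05 and 0.05 m and contact force between the fingers and tray_a above 1 N and angle between tray_a's own z axis and vertical below 0.15 rad and horizontal distance between tray_a and slide_end below 0.05 m and height (world z) of tray_a between 0.18 and 0.3 m and linear speed of tray_a below 0.03 m/s and contact force between tray_a and carriage below 0.3 N and contact force between the arm and under_a below 0.3 N and height (world z) of under_a below 0.025 m and distance of each of under_a, tray_b, under_b, backplate from where it was at the start of the episode below 0.03 m) or (x of holder in the frame of tray_b between -0.075 and 0.075 m and y of holder in the frame of tray_b between -0.05 and 0.05 m and z of holder in the frame of tray_b between -0.05 and 0.05 m and contact force between the fingers and tray_b above 1 N and angle between tray_b's own z axis and vertical below 0.15 rad and horizontal distance between tray_b and slide_end below 0.05 m and height (world z) of tray_b between 0.18 and 0.3 m and linear speed of tray_b below 0.03 m/s and contact force between tray_b and carriage below 0.3 N and contact force between the arm and under_b below 0.3 N and height (world z) of under_b below 0.025 m and distance of each of under_b, tray_a, under_a, backplate from where it was at the start of the episode below 0.03 m))); the arm keeps its last pose, push and grip.
It fails at once if a tray below a top one is lifted more than 12 mm (height (world z) of any of under_a, under_b above 0.032 m).
It fails at once if the wrong top tray is lifted out of its nest ((x of holder in the frame of tray_a between -0.075 and 0.075 m and y of holder in the frame of tray_a between -0.05 and 0.05 m and z of holder in the frame of tray_a between -0.05 and 0.05 m and height (world z) of tray_b above 0.055 m) or (x of holder in the frame of tray_b between -0.075 and 0.075 m and y of holder in the frame of tray_b between -0.05 and 0.05 m and z of holder in the frame of tray_b between -0.05 and 0.05 m and height (world z) of tray_a above 0.055 m)).
It fails at once if the bowl, the screwdriver or the chuck key is moved more than 30 mm (distance of any of bowl, screwdriver, chuck_key from where it was at the start of the episode above 0.03 m).
It also fails if it takes over 48 s, if anything falls off the work surface, if the arm or the gripper's body presses on something with over 40 N, if the wrist force passes 120 N, or if a joint passes its speed limit or range.

## Working session

There is one attempt and no reset: what is moved stays moved. The work goes in short steps, Python scripts to look and compute and a shell command to move; the robot and the scene stay as the last step left them, time stands still between calls to the robot, and variables do not carry over. Pictures are saved under pics/ and viewed, about 8 in all and at most 12, crops included, and the job is handed in when it is done.

```bash
mkdir -p pics; cat > h.py <<'E'
import numpy as np,cv2
from workcell import bot,vision
def snap(n,f,crop=None,s=1):
    im=vision.camera(n)[:,:,::-1].copy()
    cv2.imwrite('pics/raw_'+f,im)
    if crop: x0,y0,x1,y1=crop; im=im[y0:y1,x0:x1]
    cv2.imwrite('pics/'+f,cv2.resize(im,None,fx=s,fy=s,interpolation=cv2.INTER_CUBIC))
def cal(n):
    c=vision.get_calibration(n); R=cv2.Rodrigues(np.array(c['rvec'],float))[0]; return c,R,np.array(c['tvec'],float).ravel()
def unproj(n,u,v,z):
    c,R,t=cal(n); d=R.T@np.array([(u-c['cx'])/c['fx'],(v-c['cy'])/c['fy'],1]); o=-R.T@t
    return o+d*(z-o[2])/d[2]
def proj(n,p):
    c,R,t=cal(n); q=R@np.array(p,float)+t
    return c['fx']*q[0]/q[2]+c['cx'],c['fy']*q[1]/q[2]+c['cy']
E
python3 - <<'E'
from h import *
print(bot.get_obs())
snap('top','top1.png'); snap('scene','sc1.png')
for n in('top','scene'):
    c,R,t=cal(n);print(n,-R.T@t,c['fx'])
E
```

```text
{'time': 0.0, 'q': array([7.43710720e+01, 5.01128634e+00, 1.00331555e+01, 9.50982823e+01,
       8.86106602e-04, 8.99996218e+01]), 'qd': array([-0.01514273, -0.03811385,  0.06701142, -0.0123547 ,  0.03354711,
       -0.03592072]), 'joint_efforts': array([ 2.57096413e-03, -5.20392823e+01,  4.64797354e+01,  1.64259440e-02,
        1.14539894e-04, -1.57554030e-05]), 'ee_pos': array([0.14811192, 0.52946084, 0.24156963]), 'tcp_rot': array([-8.99991134e+01,  7.64131419e-02,  7.43714502e+01]), 'wrist_force': array([0.71653924, 0.5845154 , 0.86667102]), 'torque': array([-0.03427241,  0.00427791, -0.0226741 ]), 'opening': 0.08544967723821252}
top [0.22600927 0.12088708 1.30811286] 408.72181010001617
scene [ 1.26443882 -0.39734537  1.07815731] 473.5151048054435
```

View pics/top1.png

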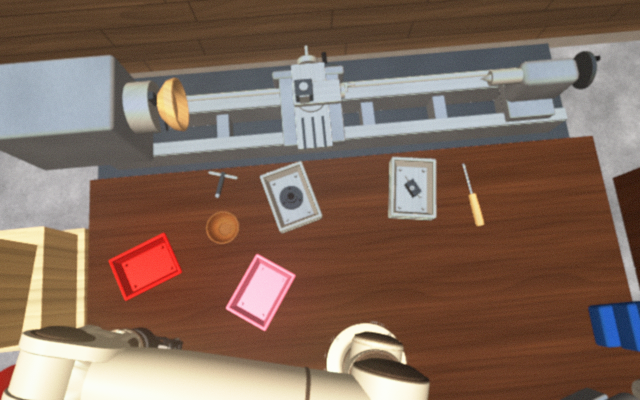

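View pics/sc1.png

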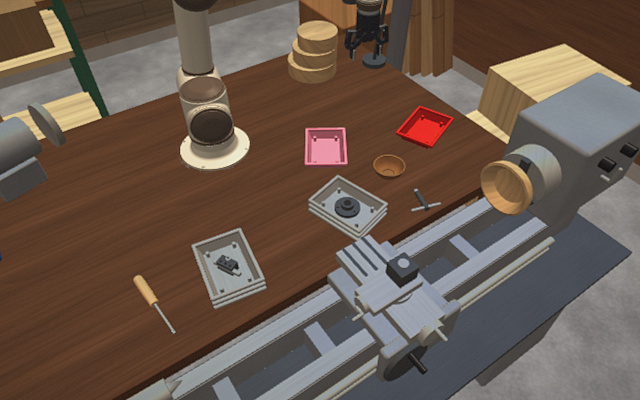

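Top picture: the left stack at (291,197) holds the round backplate, and the right stack at (412,188) holds the block with a bit. The pink tray at (262,292) and red tray at (145,266) are decoys. My choice is tray_b; I'll check it in a close crop.

```bash
python3 - <<'E'
from h import *
im=cv2.imread('pics/raw_top1.png')
a=cv2.resize(im[145:230,375:455],None,fx=6,fy=6,interpolation=cv2.INTER_CUBIC)
b=cv2.resize(im[60:160,275:350],None,fx=4,fy=4,interpolation=cv2.INTER_CUBIC)
o=np.zeros((510,790,3),np.uint8); o[:510,:480]=a; o[:400,485:785]=b
cv2.imwrite('pics/crop1.png',o)
E
```

```text
(no output)
```

View pics/crop1.png

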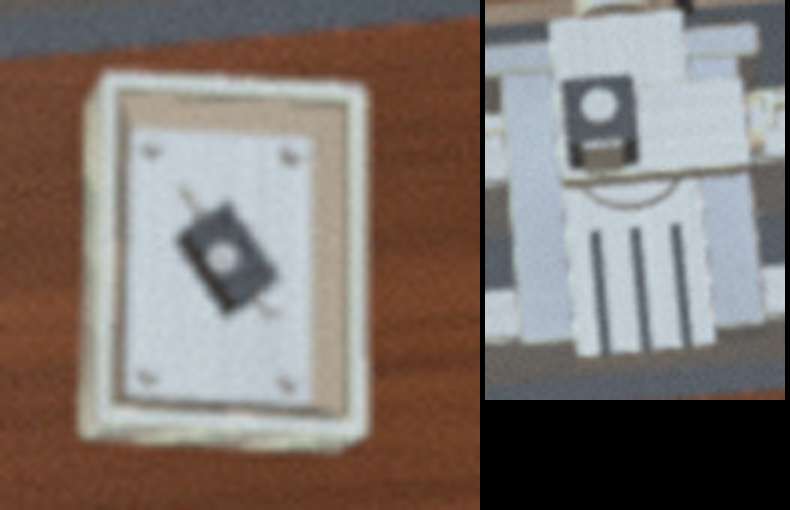

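The crop shows the holder block with its bright bit at top-view (412,188), in the right stack, so tray_b is right. Next I'll measure it.

```bash
python3 - <<'E'
from h import *
f=lambda u,v:(375+u/6,145+v/6)
C={'FL':(105,72),'FR':(368,85),'NR':(365,438),'NL':(96,428)}
P={k:unproj('top',*f(*p),.076) for k,p in C.items()}
for k in P: print(k,P[k].round(4))
print([np.linalg.norm(P[a]-P[b]).round(4) for a,b in(('FL','NL'),('FR','NR'),('FL','FR'),('NL','NR'))])
S={'FL':(152,152),'FR':(289,158),'NR':(286,384),'NL':(148,378)}
Q={k:unproj('top',*f(*p),.058) for k,p in S.items()}
for k in Q: print('stud',k,Q[k].round(4))
print('c',sum(P.values())/4,sum(Q.values())/4)
g=lambda u,v:(275+(u-485)/4,60+v/4)
for n,p,z in(('endL',(577,353),.095),('endR',(715,343),.095),('slotmidN',(642,350),.095),('slotmidF',(635,230),.095),('post',(600,105),.178)): print(n,unproj('top',*g(*p),z).round(4))
E
```

```text
FL [ 0.6189 -0.1463  0.076 ]
FR [ 0.599  -0.2828  0.076 ]
NR [ 0.4127 -0.2531  0.076 ]
NL [ 0.4305 -0.1174  0.076 ]
[np.float64(0.1906), np.float64(0.1886), np.float64(0.1379), np.float64(0.1369)]
stud FL [ 0.5783 -0.1693  0.058 ]
stud FR [ 0.5682 -0.241   0.058 ]
stud NR [ 0.4474 -0.222   0.058 ]
stud NL [ 0.4572 -0.1511  0.058 ]
c [ 0.51526294 -0.19989364  0.076     ] [ 0.51278054 -0.19586677  0.058     ]
endL [0.6687 0.1478 0.095 ]
endR [0.6669 0.0397 0.095 ]
slotmidN [0.6665 0.097  0.095 ]
slotmidF [0.7668 0.0936 0.095 ]
post [0.8324 0.1127 0.178 ]
```

```bash
cat >> h.py <<'E'
from scipy.spatial.transform import Rotation as Ro
def row(p,R):
    o=bot.get_obs(); R0=Ro.from_euler('xyz',o['tcp_rot'],degrees=True)
    print('row',(R0.inv().apply(np.array(p)-o['ee_pos'])).round(4),(R0.inv()*R).as_rotvec().round(4),'t',o['time'],'open',o['opening'])
def down(yaw): return Ro.from_euler('xyz',[-90,0,yaw],degrees=True)
E
python3 -c "
from h import *
row([.4205,-.2138,.2],down(-8.8))"
```

```text
row [-0.6424  0.0424 -0.4626] [ 8.0000e-04  1.4516e+00 -1.0000e-03] t 0.1 open 0.08572109900312826
```

```bash
R='-0.642 0.042 -0.463 0 1.452 0'
python3 -m crank '-0.642 0.042 -0.463 0 1.452 0;-0.642 0.042 -0.463 0 1.452 0;-0.642 0.042 -0.463 0 1.452 0;-0.642 0.042 -0.463 0 1.452 0;-0.642 0.042 -0.463 0 1.452 0;-0.642 0.042 -0.463 0 1.452 0;-0.642 0.042 -0.463 0 1.452 0;-0.642 0.042 -0.463 0 1.452 0' 0 40
python3 -c "
from h import *
row([.4205,-.2138,.2],down(-8.8))"
```

```text
time: 0.9
ee_pos: [0.2858, 0.1529, 0.2209]
tcp_rot: [-90.0, -0.0, 5.3]
wrist_force: [1.5, 0.9, 0.1]
opening: 0.0426
row [ 0.1001  0.0209 -0.3776] [-2.000e-04  2.464e-01  6.000e-04] t 0.9 open 0.04257713101321639
```

```bash
python3 -m crank '0.1 0.021 -0.378 0 0.246 0;0.1 0.021 -0.378 0 0.246 0;0.1 0.021 -0.378 0 0.246 0;0.1 0.021 -0.378 0 0.246 0;0.1 0.021 -0.378 0 0.246 0;0.1 0.021 -0.378 0 0.246 0;0.1 0.021 -0.378 0 0.246 0;0.1 0.021 -0.378 0 0.246 0'
python3 -m crank '0 0 0 0 0 0;0 0 0 0 0 0;0 0 0 0 0 0'
python3 -c "
from h import *
row([.4205,-.2138,.2],down(-8.8))"
```

```text
time: 1.7
ee_pos: [0.4225, -0.2144, 0.1995]
tcp_rot: [-90.0, 0.0, -8.6]
wrist_force: [0.4, 0.8, 0.9]
opening: 0.043
time: 2.0
ee_pos: [0.4221, -0.211, 0.2001]
tcp_rot: [-90.0, 0.0, -8.5]
wrist_force: [-0.2, -1.0, 0.6]
opening: 0.043
row [-0.0012  0.0001 -0.003 ] [-0.0003  0.006  -0.0004] t 2.0 open 0.043030767191511915
```

```bash
python3 - <<'E'
from h import *
c,R,t=cal('wrist');print(-R.T@t,c['fx'])
# predicted corners
Rz=Ro.from_euler('z',-8.8,degrees=True); cc=np.array([.514,-.198,.04])
pts={k:proj('wrist',cc+Rz.apply(v)) for k,v in {'NR':(-.095,-.07,.036),'NL':(-.095,.07,.036),'FR':(.095,-.07,.036),'FL':(.095,.07,.036)}.items()}
print({k:np.round(v) for k,v in pts.items()})
print('tcp proj',proj('wrist',bot.get_obs()['ee_pos']))
snap('wrist','w1.png')
E
```

```text
[ 0.4310665  -0.14635015  0.33356917] 347.415479741857
{'NR': array([315., 251.]), 'NL': array([315.,  62.]), 'FR': array([554., 252.]), 'FL': array([589.,  64.])}
tcp proj (np.float64(324.09599660483775), np.float64(270.7483898368463))
```

View pics/w1.png

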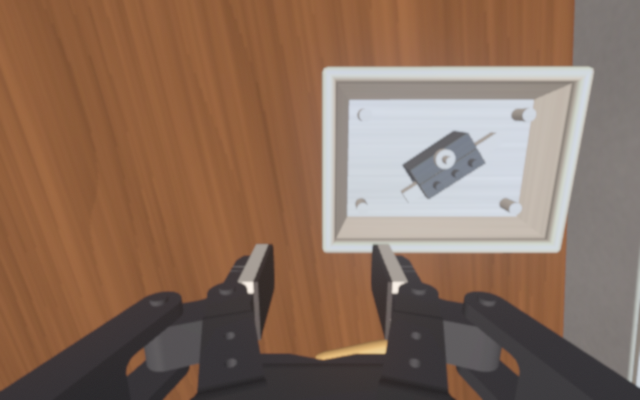

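Wrist view: tray rim corners at NL (324,68), NR (324,251), FR (561,251) and FL (592,68), with the holder lying at (443,165).

```bash
python3 - <<'E'
from h import *
C={'NL':(324,68),'NR':(324,251),'FR':(561,251),'FL':(592,68)}
P={k:unproj('wrist',*p,.076) for k,p in C.items()}
for k in P: print(k,P[k].round(4))
d=lambda a,b:P[a]-P[b]
for a,b in(('FL','NL'),('FR','NR'),('FL','FR'),('NL','NR')): v=d(a,b); print(a,b,np.linalg.norm(v).round(4),np.degrees(np.arctan2(v[1],v[0])).round(1))
print(sum(P.values())/4)
print('holder',unproj('wrist',443,165,.065))
E
```

```text
NL [ 0.4364 -0.1186  0.076 ]
NR [ 0.4164 -0.254   0.076 ]
FR [ 0.6035 -0.2819  0.076 ]
FL [ 0.6209 -0.146   0.076 ]
FL NL 0.1865 -8.5
FR NR 0.1891 -8.5
FL FR 0.137 82.7
NL NR 0.1369 81.6
[ 0.51927738 -0.20010842  0.076     ]
holder [ 0.51789147 -0.20104994  0.065     ]
```

```bash
python3 -c "
from h import *
row([.424,-.2152,.075],down(-8.6))"
```

```text
row [ 0.0024  0.1253 -0.0041] [-0.0001  0.0031  0.0002] t 2.05 open 0.042817175891825064
```

```bash

python3 -m crank '0.0024 0.03 -0.004 0 0.003 0;0.0024 0.06 -0.004 0 0.003 0;0.0024 0.085 -0.004 0 0.003 0;0.0024 0.105 -0.004 0 0.003 0;0.0024 0.12 -0.004 0 0.003 0;0.0024 0.125 -0.004 0 0.003 0;0.0024 0.125 -0.004 0 0.003 0;0.0024 0.125 -0.004 0 0.003 0'
python3 - <<'E'
from h import *
row([.424,-.2152,.075],down(-8.6))
snap('wrist','w2.png')
E
```

```text
time: 2.85
ee_pos: [0.4247, -0.216, 0.0762]
tcp_rot: [-90.0, -0.1, -8.6]
wrist_force: [0.9, 0.2, -0.0]
opening: 0.0425
row [-0.0008  0.0012  0.0007] [ 0.0004 -0.0005  0.0014] t 2.85 open 0.04250193019876546
```

View pics/w2.png

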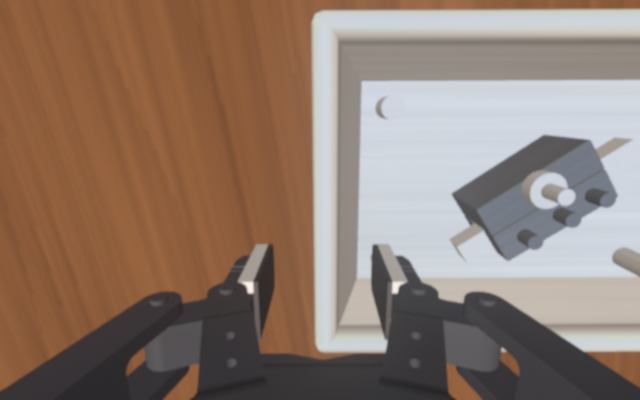

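Wrist view: the rim (u 313–340) sits nearly centred between the pads (272 and 373), and nothing else is in the jaws. Closing.

```bash

python3 -m crank '0.001 0.001 0 0 0 0;0.001 0.001 0 0 0 0;0.001 0.001 0 0 0 0;0.001 0.001 0 0 0 0;0.001 0.001 0 0 0 0;0.001 0.001 0 0 0 0;0.001 0.001 0 0 0 0;0.001 0.001 0 0 0 0' 1 40
python3 -m crank '0 0 0 0 0 0;0 0 0 0 0 0;0 0 0 0 0 0;0 0 0 0 0 0' 1 100
```

```text
time: 3.7
ee_pos: [0.4253, -0.2163, 0.0746]
tcp_rot: [-90.0, -0.0, -8.7]
wrist_force: [-2.9, 0.6, 6.3]
opening: 0.01
time: 4.1
ee_pos: [0.4248, -0.2162, 0.0748]
tcp_rot: [-90.0, 0.0, -8.7]
wrist_force: [-7.0, 0.7, 8.6]
opening: 0.0073
```

```bash
python3 - <<'E'
from h import *
# peel: rotate about FL corner; rows for tool pose
o=bot.get_obs(); p0=np.array(o['ee_pos']); R0=Ro.from_euler('xyz',o['tcp_rot'],degrees=True)
Rz=Ro.from_euler('z',-8.6,degrees=True)
# tray centre inferred from grasp: grasp at (-.09,-.03)
c=p0-Rz.apply([-.09,-.03,0]); c[2]=.04
FL=c+Rz.apply([.095,.07,.036])
dg=Rz.apply([.095+.095,.14,0]); dg/=np.linalg.norm(dg)
ax=np.cross([0,0,1],dg)   # +rot about ax lowers dg end; near end rises
print('c',c,'open',o['opening'],o['wrist_force'])
for a in (.02,.05,.08,.11,.14,.16):
    Q=Ro.from_rotvec(ax*a); p=FL+Q.apply(p0-FL)
    print(a,R0.inv().apply(p-p0).round(4),(R0.inv()*Q*R0).as_rotvec().round(4))
E
```

```text
c [ 0.51827545 -0.20004397  0.04      ] open 0.00729660070665708 [-7.03054267  0.71390532  8.60143312]
0.02 [ 0.     -0.0042  0.    ] [-0.0119 -0.      0.0161]
0.05 [ 0.0002 -0.0104  0.0001] [-0.0297 -0.      0.0402]
0.08 [ 0.0005 -0.0166  0.0003] [-0.0475 -0.      0.0644]
0.11 [ 0.0009 -0.0229  0.0007] [-0.0654 -0.      0.0885]
0.14 [ 0.0015 -0.0291  0.0011] [-0.0832 -0.      0.1126]
0.16 [ 0.002  -0.0332  0.0015] [-0.0951 -0.      0.1287]
```

```bash

python3 -m crank '0 -0.002 0 -0.006 0 0.008;0 -0.0042 0 -0.012 0 0.016;0 -0.007 0 -0.021 0 0.028;0.0002 -0.0104 0.0001 -0.03 0 0.04;0.0003 -0.0135 0.0002 -0.039 0 0.052;0.0005 -0.0166 0.0003 -0.0475 0 0.0644;0.0005 -0.0166 0.0003 -0.0475 0 0.0644;0.0005 -0.0166 0.0003 -0.0475 0 0.0644'
python3 - <<'E'
from h import *
snap('wrist','w3.png');snap('scene','s3.png',(150,200,350,340),4)
im=np.hstack([cv2.resize(cv2.imread('pics/raw_w3.png'),(400,250)),cv2.resize(cv2.imread('pics/raw_s3.png')[200:340,150:350],(400,280))[:250]])
cv2.imwrite('pics/c3.png',im)
E
```

```text
time: 4.9
ee_pos: [0.4257, -0.2158, 0.0905]
tcp_rot: [-92.7, 3.7, -8.7]
wrist_force: [2.1, 1.3, -1.7]
opening: 0.0074
```

View pics/s3.png

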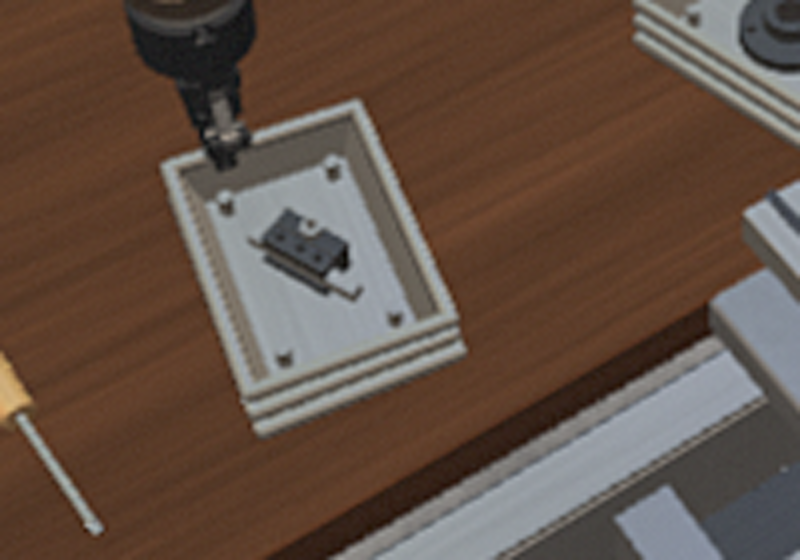

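Scene crop: the holder is still in the tray. The far edge near (355,340) is seated and the gripped near-right corner is up. I'll carry on peeling.

```bash
python3 - <<'E'
from h import *
Rz=Ro.from_euler('z',-8.65,degrees=True)
R0=down(-8.65); p0=np.array([.4248,-.2162,.0748])
c=p0-Rz.apply([-.09,-.03,0]); c[2]=.04
FL=c+Rz.apply([.095,.07,.036]); dg=Rz.apply([.19,.14,0]); dg/=np.linalg.norm(dg); ax=np.cross([0,0,1],dg)
def pose(a,dz=0):
    Q=Ro.from_rotvec(ax*a); return FL+Q.apply(p0-FL)+[0,0,dz],Q*R0
o=bot.get_obs(); print(o['ee_pos'],o['tcp_rot'])
pc,Rc=pose(.08); print(pc,Rc.as_euler('xyz',degrees=True))
for a,dz in((.10,0),(.12,0),(.14,0),(.16,0),(.16,.01),(.16,.025)):
    p,R=pose(a,dz); print(a,dz,Rc.inv().apply(p-pc).round(4),(Rc.inv()*R).as_rotvec().round(4))
E
```

```text
[ 0.4256316  -0.21589217  0.0904887 ] [-92.71480338   3.69777868  -8.73853979]
[ 0.42530466 -0.21593466  0.09144649] [-92.7227881    3.68871694  -8.73769367]
0.1 0 [ 0.     -0.0042  0.    ] [-0.0119  0.      0.0161]
0.12 0 [ 0.0001 -0.0083  0.0001] [-0.0237  0.      0.0322]
0.14 0 [ 0.0002 -0.0125  0.0002] [-0.0356  0.      0.0483]
0.16 0 [ 0.0005 -0.0166  0.0003] [-0.0475  0.      0.0644]
0.16 0.01 [-0.0002 -0.0266 -0.0001] [-0.0475  0.      0.0644]
0.16 0.025 [-0.0011 -0.0416 -0.0008] [-0.0475  0.      0.0644]
```

```bash

python3 -m crank '0 -0.002 0 -0.006 0 0.008;0 -0.0042 0 -0.012 0 0.016;0.0001 -0.0083 0.0001 -0.024 0 0.032;0.0002 -0.0125 0.0002 -0.036 0 0.048;0.0005 -0.0166 0.0003 -0.0475 0 0.0644;0.0005 -0.0166 0.0003 -0.0475 0 0.0644;0.0005 -0.0166 0.0003 -0.0475 0 0.0644;0.0005 -0.0166 0.0003 -0.0475 0 0.0644'
python3 - <<'E'
from h import *
snap('scene','s4.png',(170,210,290,320),5); snap('wrist','w4.png')
E
```

```text
time: 5.8
ee_pos: [0.4273, -0.215, 0.107]
tcp_rot: [-95.5, 7.4, -9.0]
wrist_force: [1.8, 1.2, -2.0]
opening: 0.0072
```

View pics/s4.png

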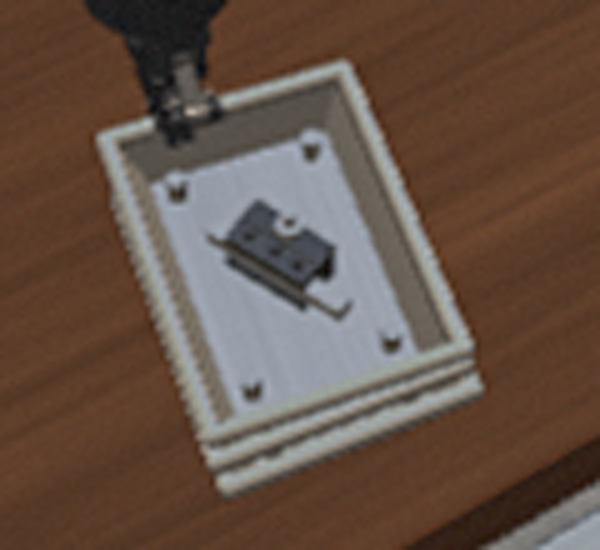

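```bash
python3 - <<'E'
from h import *
ims=[cv2.resize(cv2.imread(f'pics/raw_{n}.png')[225:312,185:272],None,fx=3,fy=6,interpolation=cv2.INTER_CUBIC) for n in('sc1','s3','s4')]
cv2.imwrite('pics/cmp.png',np.hstack(ims))
E
```

```text
(no output)
```

View pics/cmp.png

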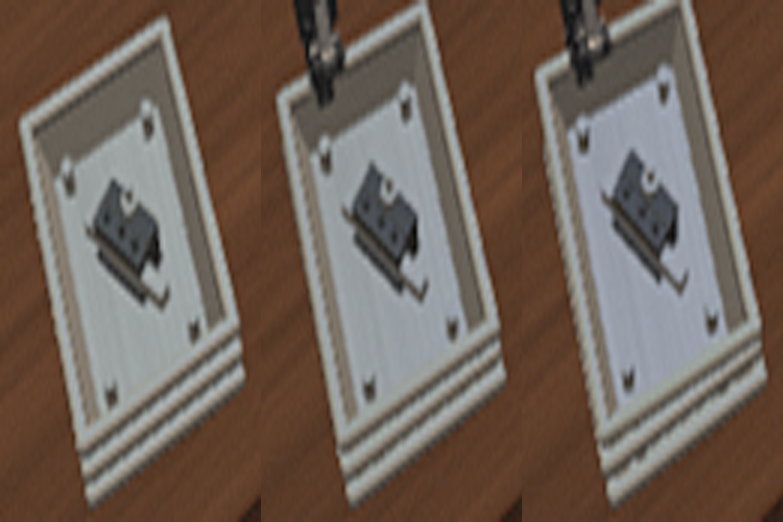

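```bash
python3 - <<'E'
from h import *
ims=[]
for n in('sc1','s4'):
    a=cv2.imread(f'pics/raw_{n}.png')
    ims.append(cv2.resize(a[225:312,185:272],None,fx=4.5,fy=6,interpolation=cv2.INTER_LANCZOS4))
a=cv2.convertScaleAbs(np.hstack(ims),alpha=1.4)
cv2.imwrite('pics/cmp2.png',a[240:])
Rz=Ro.from_euler('z',-8.65,degrees=True); c=np.array([.518,-.200,.04])
for k,v in {'NR':(-.095,-.07,.036),'FR':(.095,-.07,.036),'FL':(.095,.07,.036)}.items():
  for z in(0,-.02,-.04):print(k,z,np.round(proj('scene',c+Rz.apply(v)+[0,0,z]),1),end=' ')
  print(k,'+10',np.round(proj('scene',c+Rz.apply(v)+[0,0,.01]),1))
E
```

```text
NR 0 [190.2 243.6] NR -0.02 [191.8 248.1] NR -0.04 [193.3 252.6] NR +10 [189.4 241.3]
FR 0 [210.6 299.2] FR -0.02 [212.  303.5] FR -0.04 [213.5 307.7] FR +10 [209.8 297. ]
FL 0 [264.6 278. ] FL -0.02 [265.3 282.5] FL -0.04 [266.1 286.8] FL +10 [264.2 275.8]
```

View pics/cmp2.png

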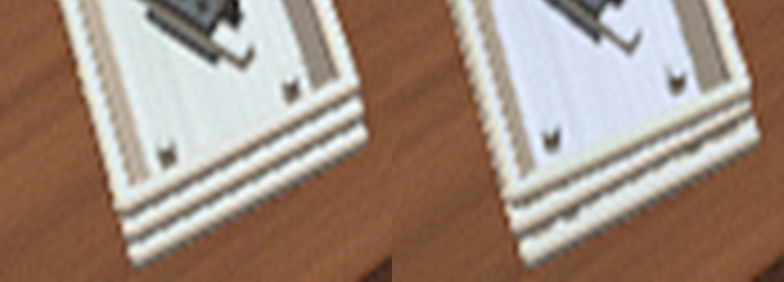

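The comparison shows the middle tray's far edge coming up with the top tray, because my pivot at the rim corner also strained the far-left film. I'll lower it and press both far studs down so the middle tray settles. Then I'll roll the right side open about the far-left stud under light pressure.

```bash
cat >> h.py <<'E'
Rz=Ro.from_euler('z',-8.65,degrees=True); R0=down(-8.65); p0=np.array([.4248,-.2162,.0748])
c0=p0-Rz.apply([-.09,-.03,0]); c0[2]=.04
S=c0+Rz.apply([.062,.037,0])
def pose(pitch,roll,dz=0,sh=(0,0,0)):
    Q=Rz*Ro.from_rotvec([-roll,pitch,0])*Rz.inv()
    return S+Q.apply(p0-S)+np.array([0,0,dz])+sh, Q*R0
def rel(cur,goals):
    pc,Rc=cur
    for g in goals:
        p,R=g; print(*(Rc.inv().apply(p-pc)).round(4),*(Rc.inv()*R).as_rotvec().round(4),sep=' ')
E
python3 - <<'E'
from h import *
# current commanded: diag .16 about FL rim corner
FL=c0+Rz.apply([.095,.07,.036]); ax=Rz.apply([-.593,.805,0]); Q=Ro.from_rotvec(ax*.16)
cur=(FL+Q.apply(p0-FL),Q*R0); o=bot.get_obs()
print(cur[0],cur[1].as_euler('xyz',degrees=True),o['ee_pos'],o['tcp_rot'])
rel(cur,[pose(.115,.06,0),pose(.10,.03,0),pose(.10,0,0),pose(.10,0,-.001)])
print('B')
A=pose(.10,0,-.001)
rel(A,[pose(.09,.04,-.0015),pose(.08,.08,-.0015),pose(.07,.12,-.0015),pose(.06,.16,-.0015)])
E
```

```text
[ 0.42698462 -0.21505173  0.1079894 ] [-95.46643049   7.36855532  -9.00225807] [ 0.42730694 -0.21506659  0.10705235] [-95.46177776   7.3705199   -9.0053172 ]
0.0047 0.0114 0.0024 0.0348 -0.0016 -0.0138
0.0044 0.0157 0.0014 0.0648 -0.0028 -0.0289
0.0046 0.0178 0.0002 0.0947 -0.0047 -0.0289
0.0047 0.0188 0.0003 0.0947 -0.0047 -0.0289
B
-0.0004 -0.0006 0.0017 -0.0399 0.002 -0.01
-0.0009 -0.0017 0.0035 -0.0799 0.004 -0.0199
-0.0014 -0.0027 0.0053 -0.1198 0.006 -0.0299
-0.0019 -0.0036 0.0071 -0.1598 0.008 -0.0398
```

```bash

python3 -m crank '0.0024 0.006 0.0012 0.017 -0.001 -0.007;0.0047 0.0114 0.0024 0.035 -0.0016 -0.014;0.0045 0.0136 0.0019 0.05 -0.002 -0.021;0.0044 0.0157 0.0014 0.065 -0.003 -0.029;0.0045 0.0168 0.0008 0.08 -0.004 -0.029;0.0046 0.0178 0.0002 0.095 -0.005 -0.029;0.0047 0.0188 0.0003 0.095 -0.005 -0.029;0.0047 0.0188 0.0003 0.095 -0.005 -0.029'
python3 -m crank '0 0 0 0 0 0;0 0 0 0 0 0;0 0 0 0 0 0'
```

```text
time: 6.7
ee_pos: [0.4293, -0.217, 0.088]
tcp_rot: [-90.0, 5.7, -8.7]
wrist_force: [-5.3, -0.1, 5.9]
opening: 0.0072
time: 7.0
ee_pos: [0.4293, -0.2169, 0.0882]
tcp_rot: [-90.0, 5.7, -8.6]
wrist_force: [-5.7, 0.2, 5.5]
opening: 0.0071
```

```bash

python3 -m crank '-0.0002 -0.0003 0.0008 -0.02 0.001 -0.005;-0.0004 -0.0006 0.0017 -0.04 0.002 -0.01;-0.0006 -0.0012 0.0026 -0.06 0.003 -0.015;-0.0009 -0.0017 0.0035 -0.08 0.004 -0.02;-0.0011 -0.0022 0.0044 -0.1 0.005 -0.025;-0.0014 -0.0027 0.0053 -0.12 0.006 -0.03;-0.0014 -0.0027 0.0053 -0.12 0.006 -0.03;-0.0014 -0.0027 0.0053 -0.12 0.006 -0.03'
python3 -m crank '0 -0.0005 0.001 -0.02 0.001 -0.005;0 -0.0009 0.0018 -0.04 0.002 -0.01;0 -0.0009 0.0018 -0.04 0.002 -0.01;0 -0.0009 0.0018 -0.04 0.002 -0.01'
python3 - <<'E'
from h import *
snap('scene','s5.png')
a=cv2.imread('pics/raw_s5.png')[225:312,185:272]; b=cv2.imread('pics/raw_sc1.png')[225:312,185:272]
cv2.imwrite('pics/cmp5.png',cv2.convertScaleAbs(np.hstack([cv2.resize(x,None,fx=4.5,fy=6,interpolation=cv2.INTER_LANCZOS4) for x in(b,a)]),alpha=1.4)[120:])
E
```

```text
time: 7.8
ee_pos: [0.4296, -0.2113, 0.0913]
tcp_rot: [-97.0, 3.9, -8.8]
wrist_force: [-2.3, -1.7, 4.3]
opening: 0.0071
time: 8.2
ee_pos: [0.4296, -0.2094, 0.0916]
tcp_rot: [-99.2, 3.4, -8.9]
wrist_force: [-2.0, -1.5, 3.5]
opening: 0.0072
```

View pics/cmp5.png

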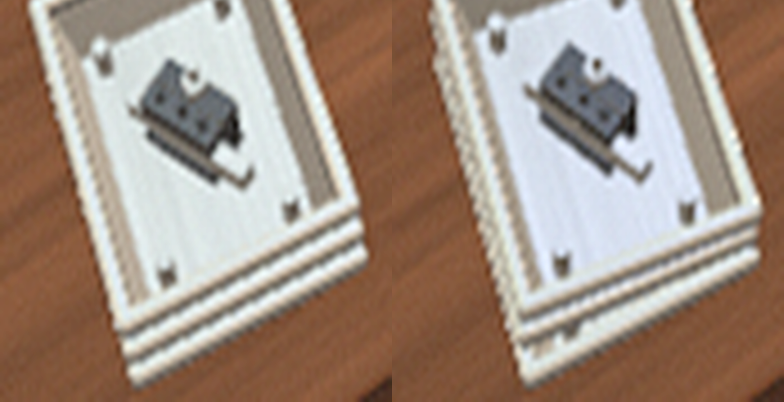

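The middle tray is following at far right. The far-left rims are touching (7.3 mm of tilt drop plus 1.5 mm press, against an 8 mm gap), and that levers it up. I'll settle it again, then roll faster with less drop and only light contact on the far-left stud. I'll judge the rim bands numerically from now on.

```bash
python3 - <<'E'
from h import *
B=pose(.06,.16,-.0015)
print(B[0],bot.get_obs()['ee_pos'])
rel(B,[pose(.08,.08,0),pose(.10,0,-.001)])
print('then');A=pose(.10,0,-.001)
rel(A,[pose(.10,0,0),pose(.05,.15,.0005),pose(.05,.15,.02),pose(.05,.15,.06)])
for n in('sc1','s3','s4','s5'):
    g=cv2.imread(f'pics/raw_{n}.png',0)
    print(n,'FR',g[288:312,216].tolist());print('   FL',g[272:294,258].tolist())
E
```

```text
[ 0.4285127  -0.20955856  0.09253674] [ 0.42963481 -0.20949924  0.09153637]
0.0009 0.001 -0.0035 0.0799 -0.004 0.0198
0.0018 0.0047 -0.0064 0.1598 -0.008 0.0398
then
-0.0001 -0.001 0.0 0.0 0.0 0.0
-0.0024 -0.0034 0.0065 -0.1498 0.0075 -0.0498
-0.0044 -0.0228 0.0065 -0.1498 0.0075 -0.0498
-0.0084 -0.0626 0.0065 -0.1498 0.0075 -0.0498
sc1 FR [152, 143, 132, 128, 119, 120, 126, 148, 164, 153, 118, 70, 123, 171, 149, 111, 75, 128, 168, 147, 106, 73, 64, 68]
   FL [147, 126, 107, 86, 81, 95, 131, 170, 164, 135, 86, 123, 173, 161, 124, 73, 123, 176, 149, 110, 72, 68]
s3 FR [162, 150, 151, 135, 123, 118, 137, 162, 151, 118, 77, 121, 164, 158, 129, 81, 107, 166, 160, 143, 102, 71, 61, 64]
   FL [153, 131, 116, 89, 77, 80, 108, 153, 163, 138, 95, 92, 144, 144, 99, 87, 147, 165, 144, 107, 69, 64]
s4 FR [164, 156, 149, 133, 122, 141, 163, 156, 120, 83, 104, 159, 161, 140, 93, 72, 122, 163, 159, 142, 103, 71, 61, 67]
   FL [146, 130, 111, 89, 76, 83, 107, 148, 163, 141, 93, 110, 160, 118, 65, 95, 154, 166, 145, 106, 71, 61]
s5 FR [118, 105, 107, 108, 104, 130, 162, 152, 116, 77, 125, 163, 128, 75, 104, 137, 136, 161, 160, 143, 102, 69, 61, 67]
   FL [89, 103, 105, 104, 106, 106, 104, 106, 142, 167, 145, 103, 91, 146, 123, 76, 129, 169, 147, 109, 68, 66]
```

```bash
sed -i '$a\
def bands(f):\
    snap("scene",f); g=cv2.imread("pics/raw_"+f,0); print("FR",g[288:312,216].tolist()); print("FL",g[272:294,258].tolist()); o=bot.get_obs(); print(o["time"],o["wrist_force"].round(1))' h.py; tail -3 h.py
```

```text
p,R=g; print(*(Rc.inv().apply(p-pc)).round(4),*(Rc.inv()*R).as_rotvec().round(4),sep=' ')
def bands(f):
    snap("scene",f); g=cv2.imread("pics/raw_"+f,0); print("FR",g[288:312,216].tolist()); print("FL",g[272:294,258].tolist()); o=bot.get_obs(); print(o["time"],o["wrist_force"].round(1))
```

```bash

python3 -m crank '0.0004 0.0005 -0.0018 0.04 -0.002 0.01;0.0009 0.001 -0.0035 0.08 -0.004 0.02;0.0014 0.003 -0.005 0.12 -0.006 0.03;0.0018 0.0047 -0.0064 0.16 -0.008 0.04;0.0018 0.0047 -0.0064 0.16 -0.008 0.04;0.0018 0.0047 -0.0064 0.16 -0.008 0.04;0.0018 0.0047 -0.0064 0.16 -0.008 0.04'
python3 -c "
from h import *
bands('b1.png')"
```

```text
time: 8.95
ee_pos: [0.4299, -0.2168, 0.0878]
tcp_rot: [-90.0, 5.7, -8.6]
wrist_force: [-3.8, 0.5, 4.0]
opening: 0.0071
FR [149, 144, 137, 125, 114, 116, 118, 116, 126, 156, 156, 132, 93, 86, 119, 83, 97, 155, 161, 138, 95, 70, 62, 65]
FL [149, 127, 112, 90, 80, 89, 92, 94, 129, 167, 152, 114, 78, 117, 125, 70, 119, 168, 145, 109, 68, 66]
9.0 [-4.1  0.2  4.6]
```

```bash

python3 -m crank '-0.0012 -0.0017 0.0032 -0.01 0.001 -0.045;-0.0024 -0.0039 0.0065 -0.15 0.0075 -0.05;-0.0024 -0.0039 0.0065 -0.15 0.0075 -0.05;-0.0024 -0.0039 0.0065 -0.15 0.0075 -0.05;-0.0024 -0.0039 0.0065 -0.15 0.0075 -0.05'
python3 -c "
from h import *
bands('b2.png')"
```

```text
time: 9.5
ee_pos: [0.4291, -0.21, 0.0919]
tcp_rot: [-98.5, 2.8, -8.8]
wrist_force: [-0.6, 0.1, 1.6]
opening: 0.0071
FR [129, 118, 107, 107, 109, 135, 164, 154, 119, 73, 116, 165, 158, 132, 81, 91, 141, 161, 160, 137, 94, 70, 63, 67]
FL [87, 87, 101, 107, 104, 106, 102, 109, 141, 167, 144, 101, 93, 152, 135, 80, 123, 172, 148, 110, 69, 64]
9.55 [0.3 0.1 1.9]
```

Far right still follows. Rolling about the tray's underside also slides its rim about 5 mm sideways into the nest wall. I'll settle it again and repeat with lateral compensation, so the rotation is centred at mid-wall height.

```bash
python3 - <<'E'
from h import *
def P(p,r,dz): return pose(p,r,dz,Rz.apply([-.02*p,-.02*r,0]))
cur=pose(.05,.15,.001); rel(cur,[P(.07,.08,.0),P(.09,0,0),P(.09,0,-.001)])
print('then');rel(P(.09,0,-.001),[P(.05,0,0),P(.04,.05,.0),P(.04,.10,.0),P(.03,.15,.0),P(.03,.17,0)])
E
```

```text
-0.0004 0.0031 -0.0043 0.0699 -0.0032 0.0199
0.0 0.0055 -0.0058 0.1498 -0.0067 0.0398
0.0001 0.0065 -0.0056 0.1498 -0.0067 0.0398
then
-0.0006 0.005 -0.0 -0.0 -0.0 -0.04
-0.0009 0.0033 0.001 -0.05 0.0022 -0.05
-0.0011 0.0001 0.0021 -0.0999 0.0045 -0.0499
-0.0014 -0.0015 0.0033 -0.1499 0.0067 -0.0598
-0.0015 -0.0027 0.0038 -0.1698 0.0076 -0.0598
```

```bash

python3 -m crank '-0.0002 0.0015 -0.0022 0.035 -0.0016 0.01;-0.0004 0.0031 -0.0043 0.07 -0.0032 0.02;-0.0002 0.0043 -0.005 0.11 -0.005 0.03;0 0.0055 -0.0058 0.15 -0.0067 0.04;0.0001 0.0065 -0.0056 0.15 -0.0067 0.04;0.0001 0.0065 -0.0056 0.15 -0.0067 0.04;0.0001 0.0065 -0.0056 0.15 -0.0067 0.04'
python3 -c "
from h import *
bands('b3.png')"
python3 -m crank '-0.0006 0.004 0 0 0 -0.04;-0.0009 0.0033 0.001 -0.05 0.0022 -0.05;-0.0014 -0.0015 0.0033 -0.15 0.0067 -0.06;-0.0014 -0.0015 0.0033 -0.15 0.0067 -0.06;-0.0014 -0.0015 0.0033 -0.15 0.0067 -0.06'
python3 -c "
from h import *
bands('b4.png')"
```

```text
time: 10.25
ee_pos: [0.4282, -0.2172, 0.0865]
tcp_rot: [-90.0, 5.1, -8.7]
wrist_force: [-1.1, 0.3, 4.8]
opening: 0.0068
FR [154, 148, 137, 127, 122, 115, 117, 121, 145, 159, 146, 112, 77, 124, 134, 80, 105, 166, 159, 136, 94, 70, 60, 65]
FL [154, 133, 120, 95, 76, 78, 92, 117, 161, 159, 125, 88, 120, 162, 125, 70, 120, 169, 149, 110, 67, 63]
10.3 [ 0.8 -0.4  5.3]
time: 10.8
ee_pos: [0.4268, -0.2127, 0.0879]
tcp_rot: [-98.5, 1.7, -8.7]
wrist_force: [-1.8, -0.9, 2.0]
opening: 0.0071
FR [152, 150, 136, 120, 133, 165, 156, 126, 81, 99, 127, 141, 161, 156, 131, 74, 105, 168, 160, 139, 96, 69, 59, 67]
FL [124, 95, 89, 88, 102, 107, 106, 136, 167, 154, 115, 75, 129, 160, 117, 69, 123, 171, 147, 104, 70, 64]
10.85 [-1.   0.3  2.9]
```

This time it worked: at far right the top-to-middle gap opened (7 px against 5 px nested) and the middle stays seated on the third. A little more roll, then I'll lift off the last corner quickly.

```bash
python3 - <<'E'
from h import *
def P(p,r,dz): return pose(p,r,dz,Rz.apply([-.02*p,-.02*r,0]))
rel(P(.03,.15,0),[P(.03,.18,0),P(.03,.18,.03),P(.03,.18,.06)])
E
python3 -m crank '0 -0.0018 0.0007 -0.03 0.001 0;0 -0.0018 0.0007 -0.03 0.001 0;0 -0.0018 0.0007 -0.03 0.001 0'
python3 -c "
from h import *
bands('b5.png')"
```

```text
-0.0 -0.0019 0.0005 -0.03 0.0004 0.0
-0.0009 -0.0316 -0.0039 -0.03 0.0004 0.0
-0.0018 -0.0612 -0.0084 -0.03 0.0004 0.0
time: 11.15
ee_pos: [0.4271, -0.2122, 0.0894]
tcp_rot: [-100.3, 1.7, -8.8]
wrist_force: [-2.0, 0.3, 3.4]
opening: 0.007
FR [152, 148, 133, 125, 153, 163, 138, 98, 80, 114, 127, 141, 161, 157, 131, 77, 107, 169, 161, 138, 94, 70, 62, 66]
FL [108, 83, 84, 95, 107, 107, 108, 138, 168, 153, 112, 74, 129, 159, 118, 69, 121, 170, 146, 106, 66, 64]
11.2 [-1.2  1.4  2.8]
```

```bash

python3 -m crank '-0.0006 -0.020 -0.003 0 0 0;-0.0012 -0.04 -0.006 0 0 0;-0.0017 -0.056 -0.0085 0 0 0;-0.0018 -0.06 -0.009 0 0 0;-0.0018 -0.06 -0.009 0 0 0;-0.0018 -0.06 -0.009 0 0 0'
python3 - <<'E'
from h import *
bands('b6.png')
row([.4268,-.2162,.20],down(-8.65))
im=cv2.imread('pics/raw_b6.png')[190:320,150:300]
cv2.imwrite('pics/v6.png',cv2.resize(im,None,fx=5,fy=4.5,interpolation=cv2.INTER_CUBIC))
E
```

```text
time: 11.8
ee_pos: [0.4269, -0.2102, 0.1488]
tcp_rot: [-100.3, 1.8, -8.8]
wrist_force: [-0.6, -0.1, -4.2]
opening: 0.0067
FR [158, 153, 139, 130, 127, 117, 120, 120, 124, 121, 124, 140, 165, 157, 132, 78, 107, 169, 162, 139, 94, 73, 62, 67]
FL [79, 130, 168, 146, 121, 102, 79, 83, 92, 94, 100, 134, 169, 155, 116, 76, 128, 173, 147, 105, 69, 61]
11.85 [-0.2  0.1 -4.6]
row [-0.0008 -0.0493 -0.015 ] [ 0.1795 -0.0002 -0.0318] t 11.85 open 0.0069649641817794115
```

View pics/v6.png

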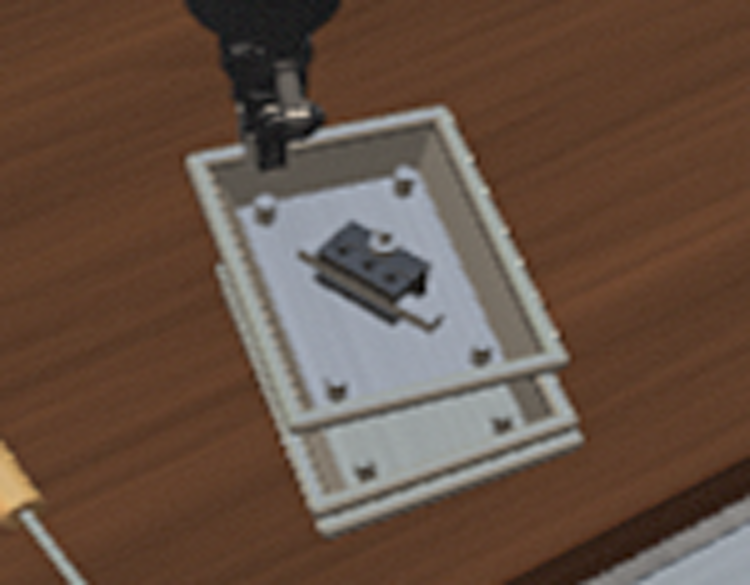

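View: the tray hangs free with the holder in it, and the middle tray sits evenly in the third (rims at (320,500) and (320,525)). Levelling and raising.

```bash

python3 -m crank '0 -0.025 -0.008 0.05 0 -0.01;0 -0.05 -0.015 0.1 0 -0.02;0 -0.08 -0.02 0.14 0 -0.025;-0.0008 -0.105 -0.025 0.18 0 -0.032;-0.001 -0.113 -0.026 0.18 0 -0.032;-0.001 -0.113 -0.026 0.18 0 -0.032;-0.001 -0.113 -0.026 0.18 0 -0.032'
python3 - <<'E'
from h import *
row([.615,.080,.265],down(-8.65))
E
```

```text
time: 12.55
ee_pos: [0.4288, -0.2157, 0.2644]
tcp_rot: [-90.0, -0.0, -8.6]
wrist_force: [-0.6, 0.8, -4.7]
opening: 0.0069
row [ 0.1397 -0.0007  0.3203] [0.0003 0.0002 0.0002] t 12.55 open 0.006948317914812025
```

```bash

python3 -m crank '0.004 0 0.01 0 0 0;0.014 0 0.032 0 0 0;0.025 0 0.057 0 0 0;0.036 0 0.082 0 0 0;0.047 0 0.107 0 0 0;0.058 0 0.132 0 0 0;0.069 0 0.157 0 0 0;0.078 0 0.18 0 0 0'
python3 -m crank '0.01 0 0.024 0 0 0;0.021 0 0.049 0 0 0;0.032 0 0.074 0 0 0;0.043 0 0.099 0 0 0;0.052 0 0.12 0 0 0;0.058 0 0.133 0 0 0;0.061 0 0.14 0 0 0;0.0615 0 0.1405 0 0 0'
python3 -m crank '0 0 0 0 0 0;0 0 0 0 0 0;0 0 0 0 0 0'
python3 - <<'E'
from h import *
row([.615,.080,.265],down(-8.65))
snap('wrist','w9.png');snap('scene','s9.png');snap('top','t9.png')
o=bot.get_obs(); R=Ro.from_euler('xyz',o['tcp_rot'],degrees=True)*R0.inv()
for k,v in {'NR':(-.095,-.07,.036),'NL':(-.095,.07,.036),'FR':(.095,-.07,.036),'FL':(.095,.07,.036),'c':(0,0,0)}.items():
    p=o['ee_pos']+R.apply(c0+Rz.apply(v)-p0); print(k,p.round(3),'wrist',np.round(proj('wrist',p)),'scene',np.round(proj('scene',p)),'top',np.round(proj('top',p)))
a=cv2.imread('pics/raw_w9.png'); b=cv2.imread('pics/raw_s9.png')[120:320,180:460]
cv2.imwrite('pics/v9.png',np.vstack([cv2.resize(a,(480,300)),cv2.resize(b,(480,300))]))
E
```

```text
time: 13.35
ee_pos: [0.5336, -0.0474, 0.2649]
tcp_rot: [-90.0, -0.0, -8.6]
wrist_force: [0.1, 0.5, -4.6]
opening: 0.0067
time: 14.15
ee_pos: [0.6151, 0.0806, 0.2657]
tcp_rot: [-90.0, -0.1, -8.6]
wrist_force: [-1.0, -0.1, -3.9]
opening: 0.0063
time: 14.45
ee_pos: [0.6149, 0.0792, 0.2668]
tcp_rot: [-90.0, -0.2, -8.7]
wrist_force: [0.5, 0.7, -3.6]
opening: 0.0069
row [-0.0001  0.0018  0.0008] [-0.0001 -0.0011  0.0028] t 14.45 open 0.00686553524039749
NR [0.604 0.041 0.268] wrist [313. 354.] scene [321. 190.] top [336. 145.]
NL [0.625 0.179 0.268] wrist [310.   5.] scene [372. 173.] top [284. 143.]
FR [0.792 0.012 0.268] wrist [739. 354.] scene [359. 247.] top [340.  80.]
FL [0.813 0.15  0.268] wrist [865.   4.] scene [414. 225.] top [290.  78.]
c [0.709 0.096 0.232] wrist [506. 183.] scene [365. 218.] top [313. 116.]
```

View pics/v9.png

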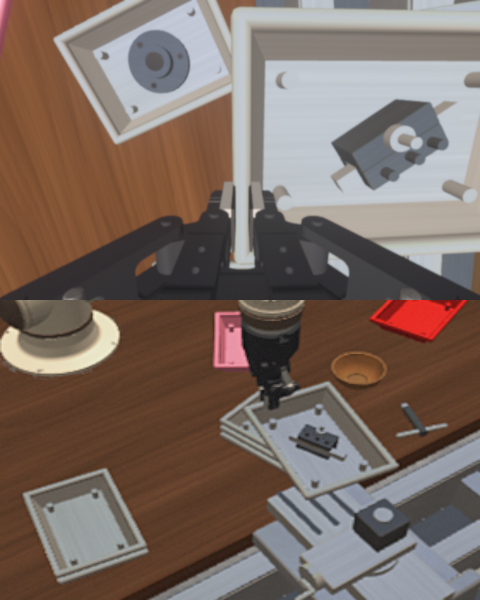

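The view shows the tray level over the cross-slide with the holder in it. Rim corners are within about 4 px of the level prediction, and near and far offsets match, so there is no visible droop. The left stack and the lower right trays are in place. I'll make a small x trim, let it settle and hand in.

```bash

python3 -m crank '-0.002 0 0 0 0 0;-0.005 0 0 0 0 0;-0.005 0 0 0 0 0;-0.005 0 0 0 0 0;-0.005 0 0 0 0 0;-0.005 0 0 0 0 0;-0.005 0 0 0 0 0;-0.005 0 0 0 0 0'
python3 - <<'E'
from h import *
o=bot.get_obs(); print(o['ee_pos'],o['tcp_rot'],o['wrist_force'],o['opening'],abs(o['qd']).max())
bot.job_done()
E
```

```text
time: 15.4
ee_pos: [0.6103, 0.0806, 0.2664]
tcp_rot: [-90.0, -0.1, -8.7]
wrist_force: [-1.0, 0.3, -3.3]
opening: 0.0067
[0.61026245 0.0806292  0.26636549] [-90.0016317   -0.13219857  -8.66155042] [-1.02800885  0.28549185 -3.25536371] 0.006669765307981884 0.18263080299097353
the job is handed in; nothing more can be done
```

I peeled the tray holding the tool holder (tray_b) out of the right stack by its near-right corner and handed in at 15.4 s, holding it level above the slide end. No verdict was reported.

**The peel:** My first three tries raised the far-right side of the middle tray, by an estimated 8–10 mm at that corner. I pressed it back down each time. The fourth try rolled the tray about its far-left stud without leaning on the nest walls, and the far-right corner opened with the middle tray still seated. I then lifted the last corner off quickly.

**Last checks:**
- **Lower trays:** after the lift, the middle tray sat evenly in the third. That stack moved about 1 pixel (roughly 4 mm) in the scene view.
- **Held tray:** it looks level, with the holder in it. From the arm's position, its centre is at about (0.70, 0.096) and its underside about 0.23 m above the bench.
- **Load on the wrist:** this fits the weight of the tray and holder, and the arm is nearly still.

**What disagreed or stayed unsure:**
- **Tray position:** in the scene view the tray corners lay about 4 pixels lower than predicted. That could mean up to 15 mm of error, which is within the tolerances.
- **Slide end:** I took it as about (0.717, 0.096), 115 mm on the robot's side of the measured tool post. The front edge of the slide is at x = 0.667.
- **Grip:** the jaws read 7 mm on a 10 mm rim, but I saw no slipping.

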